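# Right the fallen jar, lock its lid and secure it in the rack

## Task

The amber jar lying on the worktop has toppled with its lid loose. Stand it upright in the empty bay of the wooden jar rack without dropping it; then, with the bay keeping the jar from turning, twist its white lid clockwise as far as it goes; finally swing the rack's steel keeper bar fully up in front of the jars. Leave the second jar in its bay, and do not knock or push about the sugar shaker and the foil cup.

Things in the scene. Friction and masses are not known exactly. Their poses are not given: they have to be found in the camera images.
- jar: fallen jar, amber glass: square body 60 x 60 mm, 90 mm tall, then a neck and a round ribbed white lid (54 mm across) from 98 to 126 mm; about 0.34 kg. Origin: centre of its foot; z runs from foot to lid, x and y are square to the side faces. Starts lying with its +x face up: origin 30 mm above the worktop, z level.
- jar_lid (a joint): turn of the fallen jar's twist-lock lid about the jar's z axis, rad: 0 = fully tight (hard stop; the lid's small red pointer then points to the label face), grows as it is loosened (anticlockwise seen from above the lid) up to 1.5; it stays where it is left (friction 0.08 N m). The lid does not rise or come off.
- lid_top (a point): centre of the top face of the fallen jar's lid, 126 mm along the jar's z from its foot; the lid's round side (54 mm diameter) reaches 28 mm below this
- rack: pale wooden jar rack fixed to the worktop, 100 (x) x 188 (y) mm; floor 12 mm thick, end cheeks, back panel and divider 46 mm high, front open. Origin: centre of its underside; x points to its back, -x (front) to the robot, z up. Two bays 70 mm wide (y), 71 mm from keeper to back panel (x), centred 45 mm either side of the middle.
- free_bay (a point): centre of the empty bay's floor (12 mm above the worktop), 45 mm to the rack's +y; axes as the rack
- keeper (a joint): angle of the keeper bar, rad: 0 = fully up (its arms vertical, hard stop), grows as it swings forward and down towards the robot, up to 1.3; it stays where it is left
- keeper_bar (a point): middle of the keeper's cross bar: a steel rod 7 mm in diameter and 195 mm long across the rack's width with a black 12 mm sleeve 50 mm long at the middle; 72 mm from its hinge
- keeper_hinge (a point): middle of the keeper's hinge line, 44 mm in front of the rack's middle and 22 mm above the worktop; the hinge line runs along the rack's y; axes as the rack
- second_jar: bystander: a like jar with its lid tight, standing upright in the rack's other bay (-y); 126 mm tall, origin at the centre of its underside
- shaker: bystander: clear sugar shaker with a grey domed top, 44 mm in diameter, 90 mm tall, standing on the worktop; origin at the centre of its underside
- cup: bystander: white empty fluted foil baking cup, 85 mm across, 48 mm tall, standing on the worktop; origin at the centre of its underside
Mind the look-alikes: they are no part of the job. Leave any purple look-alike of the rack alone. Leave any purple look-alike of the jar alone.

How it is judged (in metres and radians):
On the way, in this order (a step that is already met when the one before it is completed fails the run):
1. the fallen jar stands upright on the floor of the empty bay (angle between jar's own z axis and vertical below 0.1 rad and height (world z) of jar below 0.018 m and horizontal distance between jar and free_bay below 0.012 m), for 0.2 s.
2. its lid is twisted fully tight while it stands there (value of joint jar_lid below 0.12 rad and angle between jar's own z axis and vertical below 0.15 rad and horizontal distance between jar and free_bay below 0.015 m), for 0.2 s.
3. the keeper bar is swung fully up (value of joint keeper below 0.12 rad), for 0.2 s.
At the end, for the whole second after the job is handed in: The jar stands upright (0.1 rad) and at rest on the free bay's floor (within 6 mm in height, 12 mm of the bay's centre), lid within 0.12 rad of tight, keeper bar within 0.12 rad of fully up, second jar upright within 15 mm of where it was (all of step 1 and value of joint each of jar_lid, keeper below 0.12 rad and linear speed of jar below 0.02 m/s and angle between second_jar's own z axis and vertical below 0.1 rad and distance of second_jar from where it was at the start of the episode below 0.015 m); the robot touches nothing.
It fails at once if the jar is dropped: let go in the air and falling (contact force between the fingers and jar below 0.05 N and height (world z) of jar above 0.035 m and linear speed of jar above 0.5 m/s).
It fails at once if the second jar is tipped or lifted out of its bay (angle between second_jar's own z axis and vertical above 0.35 rad or distance of second_jar from where it was at the start of the episode above 0.03 m).
It fails at once if the sugar shaker is knocked over or pushed more than 30 mm (angle between shaker's own z axis and vertical above 0.4 rad or distance of shaker from where it was at the start of the episode above 0.03 m).
It fails at once if the foil cup is knocked over or pushed more than 30 mm (angle between cup's own z axis and vertical above 0.4 rad or distance of cup from where it was at the start of the episode above 0.03 m).
It also fails if it takes over 64 s, if anything falls off the work surface, if the arm or the gripper's body presses on something with over 40 N, if the wrist force passes 120 N, or if a joint passes its speed limit or range.

## Robot

A 6-joint arm with a two-finger parallel gripper is mounted at the origin on the work surface; the furniture and walls round the work are solid. World frame = base frame: x ahead of the robot, y to its left, z up, the work surface at z = 0. Lengths are in m, angles in degrees, forces in N, time in s.
With the tool pointing down it reaches from about 0.25 to 0.725 m from the base axis. Payload 9.7 kg.
Tool frame: the origin (TCP) lies at the very end of the fingers, on their centre line; the grasp point (between the pads) lies 19 mm behind it (bot.grip_point_offset is the distance from the TCP to the grasp point, in m); y points along the fingers, x is the direction in which the jaws open and shut, and the axes are right-handed (so a half turn about y gives the same grasp; the last joint's range is limited). The gripper opens to 85 mm and grips with 20 to 120 N. Pads are 22 mm wide; open, the fingers measure 114 mm over their backs; the gripper's body (76 mm by 85 mm) begins 54 mm behind the grasp point. The pads swing forward as they close: fully open they stand 13 mm farther back than shut.
Start: joints at [-75.63, 4.979, 10.078, 95.1, 0, 90], TCP at [0.136, -0.533, 0.231] pointing down, gripper open.
Joint ranges: [-179.16, 179.16], [-48.56, 103.87], [-65.8, 70.77], [-126.05, 130.52], [-82.76, 87.17], [-180, 180]. Speed limits (degrees/s): [127.2, 127.2, 147.25, 180, 180, 180].

## Interface

Orientations are given as [roll, pitch, yaw] about the fixed x, y, z axes, in that order (R = Rz(yaw) Ry(pitch) Rx(roll)).
In Python, from workcell import bot gives the robot as it stands.
- The arm moves only by the shell command python3 -m inch 'ROWS' [FORCE]. ROWS is JSON, a list of rows, each a list of 3 entries, a list of its own where there are three numbers: the shift along the tool's x, y, z in mm, then the turn, a rotation vector about the tool's x, y, z in rad, then the finger opening in mm, from 0 to 85.4. In form: [[[x, y, z], [ax, ay, az], grip], ...]. A call has 1 to 20 rows; each row is the pose to reach, as a shift and turn from the pose measured when the call began, along the tool's axes at that moment; what a row does not reach only later rows make up. A row lasts 1/10 s, in which the tool goes at most 50 mm and 8.59 degrees, less where a joint would pass 70% of its speed; a pose out of reach is approached as far as the arm can. A call with a gripper value outside its range is refused whole. The fingers move at their own pace and stop on an object; FORCE is the grip in N (left out, the last holds). Time passes only in rows, so rows that repeat a pose let the fingers close. It gives the time, the measured TCP pose, the force and the opening at its end, in the units of the state.
- bot.get_obs(): the state, without advancing time (a new reading comes with each control period).
- bot.camera(name): name is "scene" or "top" or "wrist"; returns a dict with "frame" (400x640x3 uint8, red, green, blue), "mtx" (3x3 intrinsics, pixels), "origin" and "orientation" of the camera in the world. Camera axes: x right, y down, z forward; pixel columns grow to the right and rows downward; lengths in m; the calibration is good to about 2 mm. A picture is of the moment at which its call begins. There is no depth.
- bot.job_done(): hands the job in, once; it reports no verdict.
Trained networks look in a picture, given as the dict that the camera call returned (one of the last four; its "shot" number tells which), for a name from the list of things; names that differ only in an ending like _2 or _b are one class to them, and where a whole thing is asked for, a point or a joint stands for the part that bears it (a point fixed in the world has none). Each returns a list of dicts, best first, with "confidence" (0 to 1); they miss things now and then, are a little off and sometimes report something else, mostly with a low value. They report only what shows in the picture. A call takes as long as a camera call. They do not tell look-alikes from the thing itself.
- bot.search_frame(picture, name): "box" ([left, top, right, bottom] in pixels, round what is visible of it).
- bot.cut_out(picture, name): "region" (400x640 bool, what is visible of it) and "box" ([left, top, right, bottom] in pixels, round what is visible of it).
The state is a dict: "time": time; "q": joint angles; "qd": joint speeds; "joint_efforts": joint torques, N m; "ee_pos": TCP position; "tcp_rot": TCP orientation; "wrist_force": force on the tool from outside, world axes, zero at the start; "torque": the same for the moment, N m; "opening": finger opening in m.
Only numpy, scipy, OpenCV 4.12 (cv2) and the standard library are available. Lean on these libraries where they do the work, as an engineer would, in place of code of your own. Each camera call takes 0.05 s, during which the arm holds its last target. There are 200 camera calls.

## Working session

There is one attempt and no reset: what is moved stays moved. The work goes in short steps, Python scripts to look and compute and a shell command to move; the robot and the scene stay as the last step left them, time stands still between calls to the robot, and variables do not carry over. Pictures are saved under pics/ and viewed, about 8 in all and at most 12, crops included, and the job is handed in when it is done.

```bash
mkdir -p pics; ls
python3 - <<'E'
from workcell import bot
import cv2,numpy as np
o=bot.get_obs();print(o)
for n in("scene","top"):
    p=bot.camera(n);cv2.imwrite(f"pics/{n}0.png",p["frame"][:,:,::-1]);print(n,p["mtx"].tolist(),p["origin"],p["orientation"])
    for k in("jar","jar_lid","rack","keeper","keeper_bar","second_jar","shaker","cup"):
        for d in bot.search_frame(p,k)[:4]:print(k,np.round(d["box"]).tolist(),round(d["confidence"],2))
E
```

```text
pics
{'time': 0.0, 'q': array([-7.56317696e+01,  5.01195716e+00,  1.00327790e+01,  9.51002301e+01,
       -2.43533780e-04,  8.99989336e+01]), 'qd': array([-0.08496363,  0.01370415, -0.03000508,  0.004849  , -0.05246346,
       -0.07563978]), 'joint_efforts': array([ 5.48508524e-04, -5.20386350e+01,  4.64806044e+01,  1.62519672e-02,
       -5.11422354e-05,  4.96553992e-05]), 'ee_pos': array([ 0.13642242, -0.53256085,  0.23055985]), 'tcp_rot': array([-9.00002421e+01,  7.94082066e-02, -7.56307032e+01]), 'wrist_force': array([-0.41110746, -0.40198588, -0.47619255]), 'torque': array([-0.0064127 ,  0.04372595, -0.00897088]), 'opening': 0.08532529351308821}
scene [[443.6198948982529, 0.0, 322.7911923746908], [0.0, 443.6198948982529, 203.5401832002274], [0.0, 0.0, 1.0]] [-0.372893    0.56325332  1.11384775] [-129.72277327   -0.2525374  -129.55506328]
jar [208.0, 263.0, 242.0, 298.0] 0.83
jar [239.0, 234.0, 269.0, 270.0] 0.64
jar [222.0, 281.0, 243.0, 301.0] 0.29
jar_lid [220.0, 282.0, 245.0, 302.0] 0.56
jar_lid [255.0, 230.0, 264.0, 242.0] 0.52
rack [293.0, 206.0, 344.0, 240.0] 0.95
keeper [
[... 314 characters left out ...]
3, 198.82025047846406], [0.0, 0.0, 1.0]] [ 0.46863277 -0.23099189  1.72844963] [-1.77200921e+02 -1.48906866e-01 -9.12612024e+01]
jar [185.0, 189.0, 207.0, 227.0] 0.85
jar [217.0, 178.0, 249.0, 210.0] 0.84
jar [281.0, 204.0, 334.0, 219.0] 0.25
jar_lid [237.0, 180.0, 250.0, 189.0] 0.61
jar_lid [190.0, 216.0, 205.0, 228.0] 0.55
rack [281.0, 179.0, 334.0, 220.0] 0.69
rack [412.0, 203.0, 471.0, 242.0] 0.65
keeper [442.0, 226.0, 473.0, 233.0] 0.59
keeper [302.0, 201.0, 332.0, 220.0] 0.43
keeper_bar [280.0, 198.0, 335.0, 222.0] 0.65
keeper_bar [427.0, 226.0, 470.0, 241.0] 0.53
second_jar [310.0, 181.0, 330.0, 198.0] 0.59
shaker [250.0, 156.0, 261.0, 166.0] 0.51
cup [246.0, 239.0, 268.0, 258.0] 0.63
```

Run:
```python
import cv2,numpy as np
a=cv2.imread("pics/top0.png")[140:260,160:480];b=cv2.imread("pics/scene0.png")[170:310,190:390]
a=cv2.resize(a,None,fx=2.5,fy=2.5,interpolation=2);b=cv2.resize(b,(428,300),interpolation=2)
o=np.zeros((600,800,3),np.uint8);o[:300]=a;o[300:,:428]=b;cv2.imwrite("pics/v1.png",o)
```

```text
(no output)
```

View pics/v1.png

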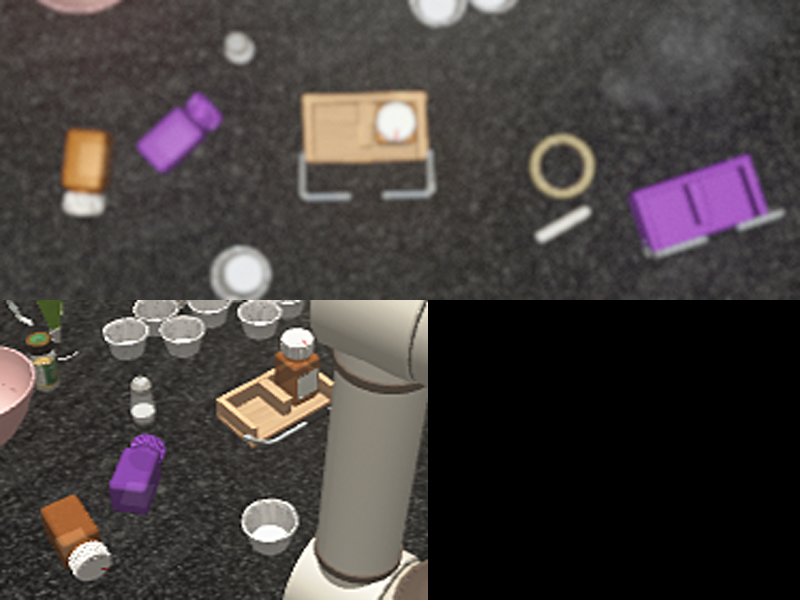

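The fallen amber jar is at top-image ~(194,207), with its lid towards the robot. The wooden rack is at ~(306,195) with its left bay empty and the keeper forward. The purple jar and rack are the decoys. Next I'll write helpers and a coarse fix.

```bash
cat > h.py <<'E'
from workcell import bot
import cv2,numpy as np
from scipy.spatial.transform import Rotation as Ro
E=lambda a:Ro.from_euler('xyz',a,degrees=True)
def ray(p,uv):
    uv=np.atleast_2d(uv); d=np.c_[uv,np.ones(len(uv))]@np.linalg.inv(p["mtx"]).T
    return np.array(p["origin"]),E(p["orientation"]).apply(d)
def onz(p,uv,z):
    o,d=ray(p,uv); return o+d*((z-o[2])/d[:,2])[:,None]
def proj(p,X):
    c=E(p["orientation"]).inv().apply(np.atleast_2d(X)-p["origin"])@p["mtx"].T; return c[:,:2]/c[:,2:]
def tri(ps,uvs):
    A=0;b=0
    for p,uv in zip(ps,uvs):
        o,d=ray(p,uv);d=d[0]/np.linalg.norm(d);P=np.eye(3)-np.outer(d,d);A=A+P;b=b+P@o
    return np.linalg.solve(A,b)
def Rt(f,x):
    f=np.array(f,float);f/=np.linalg.norm(f);x=np.array(x,float);x-=f*(x@f);x/=np.linalg.norm(x)
    return Ro.from_matrix(np.c_[x,f,np.cross(x,f)])
def go(pos,R,grip=None):   # prints the shift/turn for a TCP target
    o=bot.get_obs();R0=E(o["tcp_rot"]);s=R0.inv().apply(np.array(pos)-o["ee_pos"])*1000
    w=(R0.inv()*R).as_rotvec()
    print("shift",np.round(s,1).tolist(),"turn",np.round(w,3).tolist(),"rows>=",round(max(np.linalg.norm(s)/50,np.degrees(np.linalg.norm(w))/8.59),1))
def save(p,n,crop=None):
    f=p["frame"][:,:,::-1]
    if crop:f=f[crop[1]:crop[3],crop[0]:crop[2]]
    cv2.imwrite("pics/"+n+".png",f)
def st():
    o=bot.get_obs();print({k:np.round(o[k],3).tolist() for k in("time","q","ee_pos","tcp_rot","wrist_force","opening")})
E
python3 - <<'E'
from h import *
p=bot.camera("top");s=bot.camera("scene");w=bot.camera("wrist")
for n,z in(("jar",.03),("shaker",.09),("cup",.048),("second_jar",.13)):
    for d in bot.cut_out(p,n)[:2]:
        m=d["region"].astype(np.uint8);r=cv2.minAreaRect(cv2.findNonZero(m));print(n,round(d["confidence"],2),r,onz(p,[r[0]],z).round(3))
print("rack corners z.046",onz(p,[[281,177],[331,177],[281,204],[331,204]],.046).round(3).tolist())
print("bar",onz(p,[[280,218],[334,216]],.05).round(3).tolist())
o=bot.get_obs();R0=E(o["tcp_rot"]);c=R0.inv()
print("cam in tool",c.apply(np.array(w["origin"])-o["ee_pos"]).round(4),(c*E(w["orientation"])).as_matrix().round(3).tolist(),w["mtx"][0])
for k in("jar","second_jar"):
    print(k,[(d["box"],d["confidence"]) for d in bot.search_frame(s,k)[:2]])
go([.36,-.2,.30],Rt([0,0,-1],[0,1,0])); go([.36,-.2,.30],Rt([0,0,-1],[1,0,0]))
E
```

```text
jar 0.95 ((232.17955017089844, 192.58839416503906), (17.31875228881836, 34.71183776855469), 48.012786865234375) [[0.582 0.066 0.03 ]]
jar 0.57 ((194.7256317138672, 207.96951293945312), (18.442068099975586, 33.12946319580078), 6.34019136428833) [[0.526 0.21  0.03 ]]
cup 0.87 ((256.0, 249.0), (20.0, 20.0), 90.0) [[ 0.365 -0.025  0.048]]
second_jar 0.7 ((319.0, 189.0), (16.0, 14.0), 90.0) [[ 0.582 -0.267  0.13 ]]
second_jar 0.64 ((307.0, 198.0), (42.0, 50.0), 90.0) [[ 0.55  -0.222  0.13 ]]
rack corners z.046 [[0.637, -0.124, 0.046], [0.633, -0.315, 0.046], [0.534, -0.122, 0.046], [0.529, -0.313, 0.046]]
bar [[0.48, -0.118, 0.05], [0.483, -0.323, 0.05]]
cam in tool [-0.0009 -0.1425  0.0697] [[1.0, -0.0, 0.0], [-0.001, -0.272, 0.962], [-0.0, -0.962, -0.272]] [337.98677234   0.         318.20150748]
jar [([240.8, 234.6, 268.3, 270.5], 0.64), ([205.4, 261.7, 238.9, 296.9], 0.59)]
second_jar [([317.0, 183.1, 336.0, 217.7], 0.89), ([289.7, 204.3, 346.5, 239.4], 0.36)]
shift [-266.9, -68.7, 299.1] turn [-0.0, -2.891, 0.0] rows>= 19.3
shift [-266.9, -68.7, 299.1] turn [-0.0, -1.32, 0.0] rows>= 8.8
```

```bash
python3 -c "
from h import *
go([.5,-.2,.32],Rt([0,0,-1],[0,-1,0]))"
```

```text
shift [-232.2, -88.7, 434.7] turn [-0.0, 0.251, -0.0] rows>= 10.0
```

```bash
python3 -m inch '[[[-232,-89,435],[0,0.251,0],85],[[-232,-89,435],[0,0.251,0],85],[[-232,-89,435],[0,0.251,0],85],[[-232,-89,435],[0,0.251,0],85],[[-232,-89,435],[0,0.251,0],85],[[-232,-89,435],[0,0.251,0],85],[[-232,-89,435],[0,0.251,0],85],[[-232,-89,435],[0,0.251,0],85],[[-232,-89,435],[0,0.251,0],85],[[-232,-89,435],[0,0.251,0],85],[[-232,-89,435],[0,0.251,0],85],[[-232,-89,435],[0,0.251,0],85],[[-232,-89,435],[0,0.251,0],85],[[-232,-89,435],[0,0.251,0],85]]'
python3 - <<'E'
from h import *
st()
p=bot.camera("wrist");save(p,"w1");import pickle;pickle.dump({k:p[k] for k in("mtx","origin","orientation")},open("w1.pkl","wb"))
for k in("rack","second_jar","keeper_bar","shaker"):
    print(k,[(np.round(d["box"]).tolist(),round(d["confidence"],2)) for d in bot.search_frame(p,k)[:2]])
E
```

```text
time: 2.75
ee_pos: [0.4994, -0.2011, 0.3203]
tcp_rot: [-90.0, -0.0, -90.1]
wrist_force: [-0.9, 0.2, -0.3]
opening: 0.0852
{'time': 2.75, 'q': [-21.924, 6.517, 21.88, 105.364, -0.009, 158.184], 'ee_pos': [0.499, -0.201, 0.32], 'tcp_rot': [-90.004, -0.008, -90.108], 'wrist_force': [-0.902, 0.179, -0.254], 'opening': 0.085}
rack [([623.0, 169.0, 640.0, 244.0], 0.93), ([251.0, 41.0, 413.0, 185.0], 0.87)]
second_jar [([344.0, 52.0, 414.0, 116.0], 0.59)]
keeper_bar [([629.0, 235.0, 639.0, 247.0], 0.64), ([245.0, 121.0, 416.0, 183.0], 0.63)]
shaker []
```

View pics/w1.png

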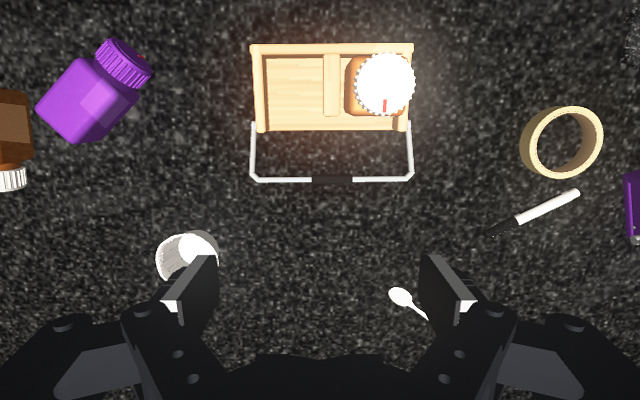

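```bash
python3 -m inch '[[[-250,0,-10],[0,0,0],85],[[-250,0,-10],[0,0,0],85],[[-250,0,-10],[0,0,0],85],[[-250,0,-10],[0,0,0],85],[[-250,0,-10],[0,0,0],85],[[-250,0,-10],[0,0,0],85],[[-250,0,-10],[0,0,0],85],[[-250,0,-10],[0,0,0],85]]'
python3 - <<'E'
from h import *
st()
p=bot.camera("wrist");save(p,"w2");import pickle;pickle.dump({k:p[k] for k in("mtx","origin","orientation")},open("w2.pkl","wb"))
for k in("rack","second_jar","keeper_bar","shaker","jar","jar_lid","lid_top","cup"):
    print(k,[(np.round(d["box"]).tolist(),round(d["confidence"],2)) for d in bot.search_frame(p,k)[:2]])
go([.42,.21,.32],Rt([0.2,0,-1],[0,1,0]))
E
```

```text
time: 3.8
ee_pos: [0.4912, 0.0216, 0.3204]
tcp_rot: [-90.0, 1.1, -88.1]
wrist_force: [0.0, -0.8, -1.0]
opening: 0.0852
{'time': 3.8, 'q': [1.874, 0.007, 15.052, 105.054, 1.113, 179.947], 'ee_pos': [0.491, 0.022, 0.32], 'tcp_rot': [-90.008, 1.113, -88.073], 'wrist_force': [0.027, -0.805, -0.963], 'opening': 0.085}
rack [([434.0, 39.0, 626.0, 182.0], 0.78)]
second_jar [([535.0, 53.0, 636.0, 118.0], 0.83)]
keeper_bar [([430.0, 118.0, 603.0, 185.0], 0.57), ([140.0, 73.0, 205.0, 180.0], 0.17)]
shaker [([321.0, 225.0, 383.0, 285.0], 0.41)]
jar [([141.0, 70.0, 205.0, 179.0], 0.87), ([235.0, 28.0, 341.0, 132.0], 0.61)]
jar_lid [([146.0, 155.0, 198.0, 178.0], 0.91), ([300.0, 26.0, 345.0, 78.0], 0.64)]
lid_top [([150.0, 152.0, 198.0, 178.0], 0.81), ([303.0, 30.0, 342.0, 80.0], 0.62)]
cup [([322.0, 226.0, 382.0, 284.0], 0.87)]
shift [-189.9, 4.2, -64.5] turn [-0.036, -3.093, -0.307] rows>= 20.7
```

View pics/w2.png

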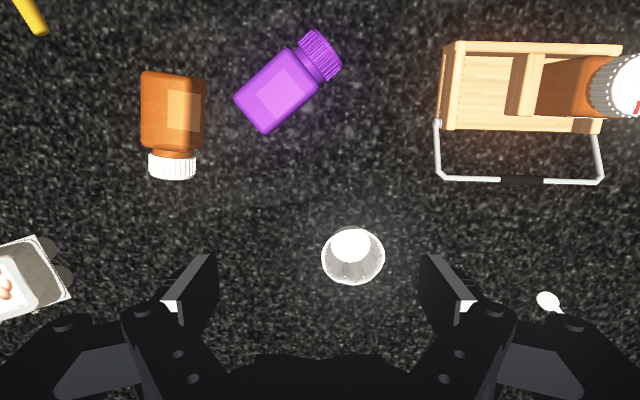

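Run:
```python
from h import *;import pickle
a,b=[pickle.load(open(f"w{i}.pkl","rb")) for i in(1,2)]
for n,u,v in(("sleeve",(332,180),(522,181)),("barL",(254,180),(440,178)),("barR",(412,179),(603,182)),("lid2 ptr",(385,105),(637,107))):
    X=tri([a,b],[u,v]);print(n,X.round(4),(proj(a,X)-u).round(1),(proj(b,X)-v).round(1))
# rack rim z=.046 ; bay floor z=.012
print("w1 rim TL,TR",onz(a,[(250,44),(413,44)],.046).round(4).tolist())
print("w1 floor back corners/L,R",onz(a,[(266,53),(323,53)],.012).round(4).tolist())
print("w2 rim back right",onz(b,[(618,45)],.046).round(4).tolist())
cb=lambda c,z:onz(b,c,z).round(4).tolist()
print("w2 jar top face (z.06) corners", cb([(141,72),(203,74),(204,148),(146,150)],.06))
print("w2 lid", cb([(148,166),(197,166)],.03), cb([(172,153),(173,179)],.05))
for n,i in(("w1",a),("w2",b)):
    im=cv2.imread(f"pics/{n}.png")[30:200]
    im=im[:,230:430] if n=="w1" else im[:,425:635]
    cv2.imwrite(f"pics/{n}c.png",cv2.resize(im,(800,340*800//400*0+ (680 if 0 else 300)),interpolation=2) if 0 else cv2.resize(im,None,fx=1.9,fy=1.9,interpolation=2))
m=[cv2.imread(f"pics/{n}c.png") for n in("w1","w2")];cv2.imwrite("pics/v2.png",np.hstack(m)); print([q.shape for q in m])
```

```text
sleeve [ 0.4814 -0.2169  0.0627] [[0.  0.2]] [[ 0.  -0.2]]
barL [ 0.4802 -0.1214  0.0563] [[0.  0.2]] [[ 0.  -0.2]]
barR [ 0.4828 -0.314   0.0612] [[-0.  -0.4]] [[-0.   0.4]]
lid2 ptr [ 0.5686 -0.2622  0.1377] [[-0.   0.2]] [[ 0.  -0.2]]
w1 rim TL,TR [[0.6356, -0.1233, 0.046], [0.6352, -0.308, 0.046]]
w1 floor back corners/L,R [[0.6308, -0.1362, 0.012], [0.6307, -0.2065, 0.012]]
w2 rim back right [[0.6361, -0.3026, 0.046]]
w2 jar top face (z.06) corners [[0.5897, 0.2309, 0.06], [0.5898, 0.1607, 0.06], [0.5066, 0.1644, 0.06], [0.5017, 0.2346, 0.06]]
w2 lid [[0.4765, 0.25, 0.03], [0.4788, 0.1856, 0.03]] [[0.4977, 0.208, 0.05], [0.4649, 0.2095, 0.05]]
[(323, 380, 3), (323, 399, 3)]
```

View pics/v2.png

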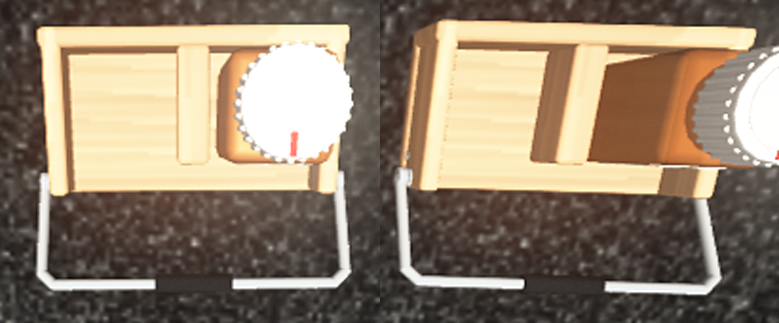

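```bash
python3 -m inch '[[[-190,4,-64],[-0.018,-1.546,-0.153],75],[[-190,4,-64],[-0.018,-1.546,-0.153],75],[[-190,4,-64],[-0.018,-1.546,-0.153],75],[[-190,4,-64],[-0.018,-1.546,-0.153],75],[[-190,4,-64],[-0.018,-1.546,-0.153],75],[[-190,4,-64],[-0.018,-1.546,-0.153],75],[[-190,4,-64],[-0.018,-1.546,-0.153],75],[[-190,4,-64],[-0.018,-1.546,-0.153],75],[[-190,4,-64],[-0.018,-1.546,-0.153],75],[[-190,4,-64],[-0.036,-3.09,-0.307],75],[[-190,4,-64],[-0.036,-3.09,-0.307],75],[[-190,4,-64],[-0.036,-3.09,-0.307],75],[[-190,4,-64],[-0.036,-3.09,-0.307],75],[[-190,4,-64],[-0.036,-3.09,-0.307],75],[[-190,4,-64],[-0.036,-3.09,-0.307],75],[[-190,4,-64],[-0.036,-3.09,-0.307],75],[[-190,4,-64],[-0.036,-3.09,-0.307],75],[[-190,4,-64],[-0.036,-3.09,-0.307],75],[[-190,4,-64],[-0.036,-3.09,-0.307],75],[[-190,4,-64],[-0.036,-3.09,-0.307],75]]'
python3 - <<'E'
from h import *
st()
p=bot.camera("wrist");save(p,"w3");import pickle;pickle.dump({k:p[k] for k in("mtx","origin","orientation")},open("w3.pkl","wb"))
for k in("jar","jar_lid"):
    print(k,[(np.round(d["box"]).tolist(),round(d["confidence"],2)) for d in bot.search_frame(p,k)[:2]])
E
```

```text
time: 6.25
ee_pos: [0.4204, 0.2101, 0.3202]
tcp_rot: [-101.2, -0.6, 84.2]
wrist_force: [0.8, -0.5, 0.7]
opening: 0.0749
{'time': 6.25, 'q': [30.266, -12.638, 2.716, 95.908, -6.125, 35.626], 'ee_pos': [0.42, 0.21, 0.32], 'tcp_rot': [-101.229, -0.576, 84.19], 'wrist_force': [0.814, -0.529, 0.738], 'opening': 0.075}
jar [([302.0, 146.0, 351.0, 242.0], 0.8), ([192.0, 191.0, 271.0, 264.0], 0.73)]
jar_lid [([303.0, 148.0, 350.0, 243.0], 0.7), ([303.0, 145.0, 348.0, 178.0], 0.65)]
```

View pics/w3.png

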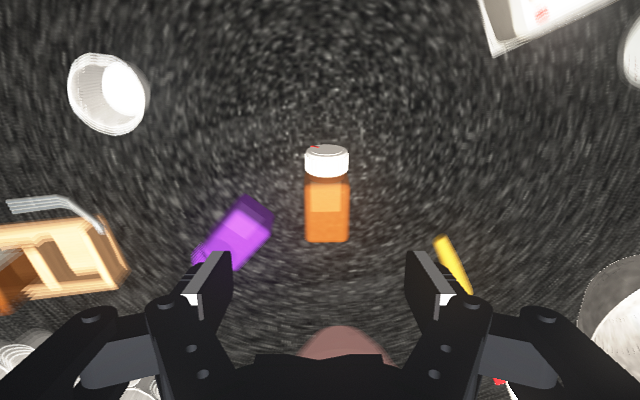

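```bash
python3 -c "
from h import *
f=np.array([.5,0,-.866]);g=np.array([.525,.205,.040])
go(g+.024*f-.13*f,Rt(f,[0,1,0]))"
```

```text
shift [-1.3, 195.0, -14.1] turn [-0.327, -0.109, -0.029] rows>= 3.9
```

```bash
python3 -m inch '[[[-1,195,-14],[-0.327,-0.109,-0.029],75],[[-1,195,-14],[-0.327,-0.109,-0.029],75],[[-1,195,-14],[-0.327,-0.109,-0.029],75],[[-1,195,-14],[-0.327,-0.109,-0.029],75],[[-1,195,-14],[-0.327,-0.109,-0.029],75],[[-1,195,-14],[-0.327,-0.109,-0.029],75],[[-1,195,-14],[-0.327,-0.109,-0.029],75],[[-1,195,-14],[-0.327,-0.109,-0.029],75],[[-1,195,-14],[-0.327,-0.109,-0.029],75]]'
python3 - <<'E'
from h import *
st()
p=bot.camera("wrist");save(p,"w4");import pickle;pickle.dump({k:p[k] for k in("mtx","origin","orientation")},open("w4.pkl","wb"))
for d in bot.cut_out(p,"jar")[:2]: print(cv2.minAreaRect(cv2.findNonZero(d["region"].astype(np.uint8))),d["confidence"])
# predicted corners for hypothesised pose foot (.59,.205)
for z in(.06,):
  print(proj(p,[[.59,.175,z],[.59,.235,z],[.50,.175,z],[.50,.235,z],[.464,.205,.03]]).round(0).tolist())
E
```

```text
time: 7.3
ee_pos: [0.4726, 0.2058, 0.1338]
tcp_rot: [-120.1, -0.1, 90.0]
wrist_force: [1.5, 1.2, 0.7]
opening: 0.075
{'time': 7.3, 'q': [31.942, -27.675, -34.12, 57.295, -15.333, 28.378], 'ee_pos': [0.473, 0.206, 0.134], 'tcp_rot': [-120.131, -0.095, 89.993], 'wrist_force': [1.495, 1.171, 0.721], 'opening': 0.075}
((329.7084045410156, 182.78390502929688), (85.03599548339844, 161.64089965820312), 5.806726932525635) 0.92
((169.7660369873047, 234.40859985351562), (89.21766662597656, 144.84812927246094), 49.236392974853516) 0.87
[[281.0, 266.0], [351.0, 265.0], [271.0, 191.0], [360.0, 191.0], [315.0, 119.0]]
```

View pics/w4.png

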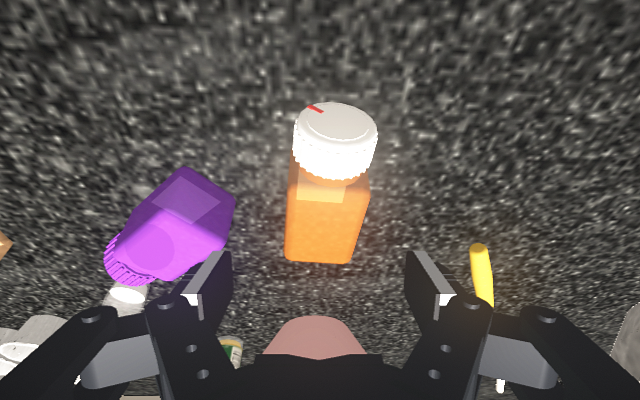

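Run:
```python
from h import *;import pickle
b,d=[pickle.load(open(f"w{i}.pkl","rb")) for i in(2,4)]
for u,v in(((142,72),(352,263)),((203,74),(285,262)),((147,150),(369,193))):
    X=tri([b,d],[u,v]);print(X.round(4),(proj(b,X)-u).round(1)[0],(proj(d,X)-v).round(1)[0])
print(onz(d,[(285,262),(352,263),(369,193),(287,188)],.06).round(4))
print("lidtop",onz(d,[(336,122)],.03).round(4), onz(d,[(335,104)],.057).round(4),onz(d,[(293,130),(377,130)],.03).round(4))
```

```text
[0.5905 0.2343 0.0559] [-2.1 -0.5] [-2.2 -1.3]
[0.5929 0.171  0.0506] [-6.3 -2.5] [-7.1 -3.7]
[0.502  0.2383 0.0579] [-3.1 -0.6] [-4.5 -2.4]
[[0.5846 0.1785 0.06  ]
 [0.5862 0.2356 0.06  ]
 [0.5022 0.2411 0.06  ]
 [0.4974 0.1861 0.06  ]]
lidtop [[0.466  0.2186 0.03  ]] [[0.4372 0.216  0.057 ]] [[0.4722 0.1899 0.03  ]
 [0.4722 0.2464 0.03  ]]
```

```bash
python3 -c "
from h import *
f=np.array([.5*.997,-.5*.078,-.866]);g=np.array([.5215,.212,.040])
go(g+.022*f,Rt(f,[.078,.997,0]))"
```

```text
shift [5.4, 127.1, 4.1] turn [0.001, 0.067, 0.04] rows>= 2.5
```

```bash
python3 -m inch '[[[5,40,4],[0.001,0.067,0.04],75],[[5,70,4],[0.001,0.067,0.04],75],[[5,95,4],[0.001,0.067,0.04],75],[[5,115,4],[0.001,0.067,0.04],75],[[5,127,4],[0.001,0.067,0.04],75],[[5,127,4],[0.001,0.067,0.04],75],[[5,127,4],[0.001,0.067,0.04],75],[[5,127,4],[0.001,0.067,0.04],50],[[5,127,4],[0.001,0.067,0.04],50],[[5,127,4],[0.001,0.067,0.04],50],[[5,127,4],[0.001,0.067,0.04],50],[[5,127,4],[0.001,0.067,0.04],50],[[5,127,4],[0.001,0.067,0.04],50]]' 60
python3 - <<'E'
from h import *
st()
p=bot.camera("wrist");save(p,"w5")
E
```

```text
time: 8.7
ee_pos: [0.5331, 0.2113, 0.0229]
tcp_rot: [-120.2, -0.1, 85.6]
wrist_force: [-3.0, 0.8, 6.5]
opening: 0.0594
{'time': 8.7, 'q': [29.643, -14.619, -37.346, 41.545, -16.297, 30.354], 'ee_pos': [0.533, 0.211, 0.023], 'tcp_rot': [-120.155, -0.071, 85.562], 'wrist_force': [-2.978, 0.78, 6.488], 'opening': 0.059}
```

View pics/w5.png

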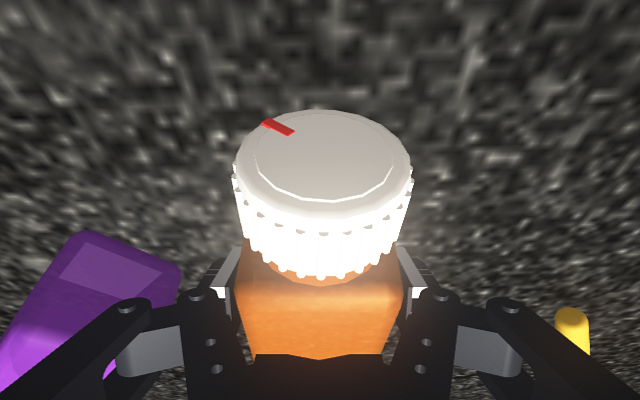

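```bash
cat > pl.py <<'E'
from h import *
import pickle,sys
def calc():
    o=bot.get_obs();R0=E(o["tcp_rot"]);x=R0.apply([1,0,0]);x[2]=0;x/=np.linalg.norm(x) # jar y
    up=np.array([0,0,1.]);jz=np.cross(up,x)  # x_j × y_j
    Rj=Ro.from_matrix(np.c_[up,x,jz])
    t=o["ee_pos"];foot=t.copy();foot[2]=.030;foot[:2]+=jz[:2]*((np.array([.587,.207])-t[:2])@jz[:2])
    J=dict(R=(R0.inv()*Rj).as_quat(),p=R0.inv().apply(foot-t),foot=foot);pickle.dump(J,open("jar.pkl","wb"));print(foot,jz)
def place(foot,yaw=180.):
    J=pickle.load(open("jar.pkl","rb"));R=Ro.from_euler('z',yaw,degrees=True)*Ro.from_quat(J["R"]).inv()
    return np.array(foot)-R.apply(J["p"]),R
E
python3 - <<'E'
from pl import *
calc();t,R=place([.586,-.1715,.112]);print(t,R.as_matrix().round(2).tolist())
o=bot.get_obs();R0=E(o["tcp_rot"])
go([.50,.2,.30],R0)
go([.46,.03,.40],R0*Ro.from_rotvec([0,1.5,0]))
E
```

```text
[0.58701169 0.20715056 0.03      ] [-0.99699706  0.07743937  0.        ]
[ 0.59304354 -0.1715      0.16608949] [[-0.0, 0.86, 0.5], [-1.0, -0.0, -0.0], [-0.0, -0.5, 0.86]]
shift [-13.5, -255.7, -111.4] turn [0.0, 0.0, 0.0] rows>= 5.6
shift [-186.0, -355.8, -138.7] turn [-0.0, 1.5, 0.0] rows>= 10.0
```

```bash
python3 -m inch '[[[-1,-12,-5],[0,0,0],50],[[-2,-38,-17],[0,0,0],50],[[-4,-76,-33],[0,0,0],50],[[-6,-115,-50],[0,0,0],50],[[-9,-160,-70],[0,0,0],50],[[-25,-200,-85],[0,0.1,0],50],[[-50,-235,-95],[0,0.24,0],50],[[-75,-265,-110],[0,0.38,0],50],[[-100,-290,-120],[0,0.52,0],50],[[-125,-310,-128],[0,0.66,0],50],[[-150,-330,-134],[0,0.80,0],50],[[-170,-345,-138],[0,0.94,0],50],[[-186,-356,-139],[0,1.08,0],50],[[-186,-356,-139],[0,1.22,0],50],[[-186,-356,-139],[0,1.36,0],50],[[-186,-356,-139],[0,1.5,0],50],[[-186,-356,-139],[0,1.5,0],50],[[-186,-356,-139],[0,1.5,0],50]]' 80
python3 - <<'E'
from pl import *
st()
t,R=place([.586,-.1715,.112]);go(t,R)
t,R=place([.546,-.1715,.15]);go(t,R)
E
```

```text
time: 10.55
ee_pos: [0.4598, 0.03, 0.4]
tcp_rot: [-92.4, -30.0, 0.5]
wrist_force: [0.4, -0.2, -4.5]
opening: 0.0593
{'time': 10.55, 'q': [7.321, -29.807, -5.367, 84.841, -5.808, 95.941], 'ee_pos': [0.46, 0.03, 0.4], 'tcp_rot': [-92.41, -30.025, 0.49], 'wrist_force': [0.445, -0.194, -4.488], 'opening': 0.059}
shift [-3.2, 276.6, -191.2] turn [0.435, 1.55, -0.382] rows>= 11.0
shift [-18.8, 223.8, -193.0] turn [0.435, 1.55, -0.382] rows>= 11.0
```

```bash
python3 -m inch '[[[-1,10,-15],[0.04,0.141,-0.035],50],[[-3,30,-30],[0.08,0.282,-0.07],50],[[-5,50,-50],[0.12,0.423,-0.104],50],[[-7,70,-70],[0.158,0.564,-0.139],50],[[-8,90,-90],[0.198,0.705,-0.174],50],[[-10,110,-110],[0.237,0.845,-0.208],50],[[-12,130,-130],[0.277,0.986,-0.243],50],[[-14,150,-150],[0.316,1.127,-0.278],50],[[-15,170,-165],[0.356,1.268,-0.313],50],[[-17,190,-180],[0.395,1.409,-0.347],50],[[-18,210,-190],[0.435,1.55,-0.382],50],[[-19,224,-193],[0.435,1.55,-0.382],50],[[-19,224,-193],[0.435,1.55,-0.382],50],[[-19,224,-193],[0.435,1.55,-0.382],50],[[-19,224,-193],[0.435,1.55,-0.382],50]]'
python3 - <<'E'
from pl import *
st()
p=bot.camera("scene");save(p,"s6",(230,120,400,260))
p=bot.camera("wrist");save(p,"w6")
a=cv2.resize(cv2.imread("pics/s6.png"),(400,330));b=cv2.resize(cv2.imread("pics/w6.png"),(400,250));o=np.zeros((330,800,3),np.uint8);o[:,:400]=a;o[:250,400:]=b;cv2.imwrite("pics/v6.png",o)
t,R=place([.586,-.1715,.11]);go(t,R)
E
```

```text
time: 12.05
ee_pos: [0.5532, -0.1714, 0.2054]
tcp_rot: [-30.1, -0.1, -90.0]
wrist_force: [0.9, -0.1, -3.9]
opening: 0.0593
{'time': 12.05, 'q': [-29.136, -43.252, -51.411, 25.385, 24.826, 164.295], 'ee_pos': [0.553, -0.171, 0.205], 'tcp_rot': [-30.1, -0.129, -90.028], 'wrist_force': [0.881, -0.057, -3.908], 'opening': 0.059}
shift [-0.0, 55.1, -15.7] turn [-0.001, 0.002, 0.001] rows>= 1.1
```

View pics/v6.png

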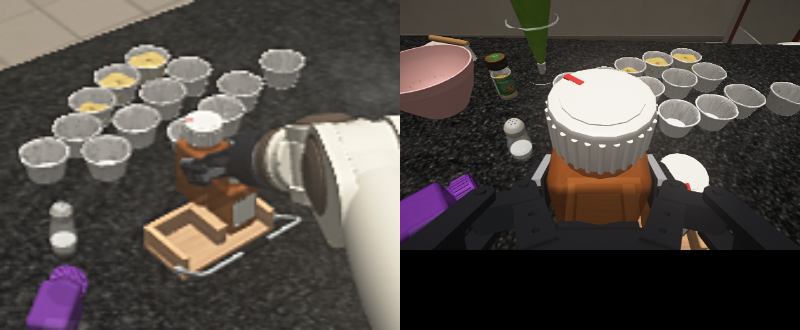

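```bash
python3 -m inch '[[[0,30,-9],[0,0,0],50],[[0,55,-16],[0,0,0],50],[[0,55,-16],[0,0,0],50],[[0,55,-16],[0,0,0],50],[[0,55,-16],[0,0,0],50]]'
python3 - <<'E'
from pl import *
st()
t,R=place([.586,-.1715,.065]);go(t,R)
t,R=place([.586,-.1715,.02]);go(t,R)
t,R=place([.586,-.1715,.014]);go(t,R)
p=bot.camera("wrist");save(p,"w7")
p=bot.camera("top");save(p,"t7",(270,160,350,230))
a=cv2.resize(cv2.imread("pics/t7.png"),(400,350));b=cv2.resize(cv2.imread("pics/w7.png")[100:,150:],(400,245));o=np.zeros((350,800,3),np.uint8);o[:,:400]=a;o[:245,400:]=b;cv2.imwrite("pics/v7.png",o)
E
```

```text
time: 12.65
ee_pos: [0.593, -0.1717, 0.1656]
tcp_rot: [-30.0, -0.2, -90.0]
wrist_force: [-0.5, 0.0, -3.6]
opening: 0.0592
{'time': 12.65, 'q': [-26.307, -35.155, -52.171, 15.735, 22.46, 166.014], 'ee_pos': [0.593, -0.172, 0.166], 'tcp_rot': [-29.997, -0.155, -90.042], 'wrist_force': [-0.504, 0.005, -3.598], 'opening': 0.059}
shift [-0.3, 23.3, -40.3] turn [-0.003, 0.003, 0.001] rows>= 0.9
shift [-0.4, 45.8, -79.2] turn [-0.003, 0.003, 0.001] rows>= 1.8
shift [-0.5, 48.8, -84.4] turn [-0.003, 0.003, 0.001] rows>= 2.0
```

View pics/v7.png

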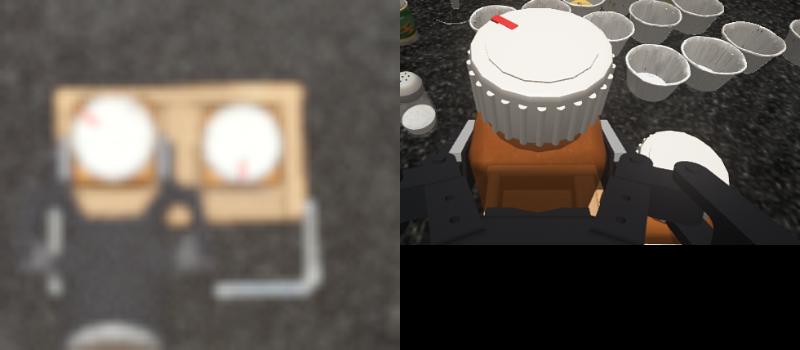

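```bash
python3 -c "
from h import *
p=bot.camera('top');print(onz(p,[(292.4,187.6)],.236),onz(p,[(318.4,188.6)],.138))"
python3 -m inch '[[[0,12,-20],[0,0,0],50],[[0,23,-40],[-0.003,0.003,0.001],50],[[0,32,-56],[-0.003,0.003,0.001],50],[[0,38,-66],[-0.003,0.003,0.001],50],[[0,42,-73],[-0.003,0.003,0.001],50],[[0,46,-79],[-0.003,0.003,0.001],50],[[0,46,-79],[-0.003,0.003,0.001],50],[[0,46,-79],[-0.003,0.003,0.001],50]]'
```

```text
[[ 0.58090493 -0.17423224  0.236     ]] [[ 0.58261428 -0.26421499  0.138     ]]
time: 13.6
ee_pos: [0.5935, -0.1722, 0.075]
tcp_rot: [-30.1, -0.0, -90.1]
wrist_force: [-0.1, -0.1, -3.9]
opening: 0.0592
```

```bash
python3 -m inch '[[[0,2,-3.5],[0,0,0],50],[[0,3,-5.2],[0,0,0],50],[[0,3.5,-6],[0,0,0],50],[[0,3.5,-6],[0,0,0],50]]'; python3 -m inch '[[[0,1,-1.7],[0,0,0],50],[[0,1,-1.7],[0,0,0],50],[[0,1,-1.7],[0,0,0],50]]'
```

```text
time: 14.0
ee_pos: [0.5948, -0.1726, 0.0709]
tcp_rot: [-29.9, -0.1, -90.1]
wrist_force: [-2.3, 1.1, 3.8]
opening: 0.0594
time: 14.3
ee_pos: [0.5958, -0.173, 0.0709]
tcp_rot: [-29.7, -0.2, -90.0]
wrist_force: [-3.6, 1.3, 6.5]
opening: 0.0595
```

```bash
python3 -m inch '[[[0,0,0],[0,0,0],62],[[0,0,0],[0,0,0],66],[[0,0,0],[0,0,0],70],[[0,0,0],[0,0,0],70],[[0,0,0],[0,0,0],70],[[0,-15,0],[0,0,0],70],[[0,-50,0],[0,0,0],70],[[0,-90,0],[0,0,0],70],[[0,-130,0],[0,0,0],70],[[0,-130,0],[0,0,0],70]]'
python3 - <<'E'
from h import *
st()
p=bot.camera("top");t=p;save(p,"t8",(270,160,350,230))
print([(np.round(d["box"],1).tolist(),round(d["confidence"],2)) for d in bot.search_frame(p,"jar")[:4]])
p=bot.camera("wrist");save(p,"w8")
a=cv2.resize(cv2.imread("pics/t8.png"),(400,350),interpolation=2);b=cv2.resize(cv2.imread("pics/w8.png"),(400,250));o=np.zeros((350,800,3),np.uint8);o[:,:400]=a;o[:250,400:]=b;cv2.imwrite("pics/v8.png",o)
E
```

```text
time: 15.3
ee_pos: [0.4983, -0.1886, 0.1335]
tcp_rot: [-30.1, 0.1, -89.6]
wrist_force: [0.7, -0.1, -0.2]
opening: 0.0699
{'time': 15.3, 'q': [-37.166, -48.536, -60.968, 23.806, 31.932, 158.966], 'ee_pos': [0.498, -0.189, 0.133], 'tcp_rot': [-30.112, 0.133, -89.551], 'wrist_force': [0.743, -0.125, -0.154], 'opening': 0.07}
[([216.3, 178.7, 250.0, 210.5], 0.94), ([284.1, 179.5, 301.7, 197.5], 0.55)]
```

View pics/v8.png

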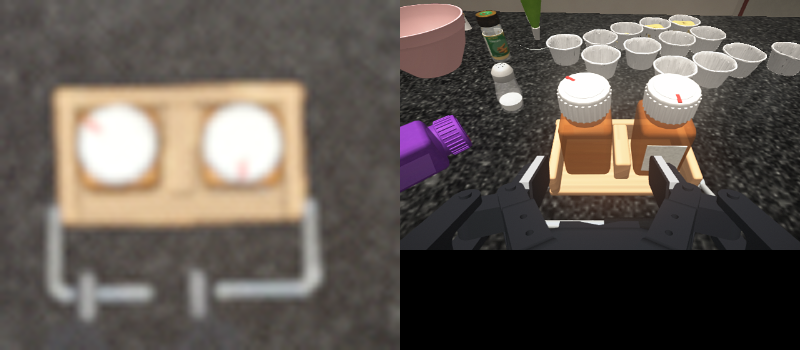

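Run:
```python
from h import *
p=bot.camera("top");print(onz(p,[(293.4,188.8)],.138))
for n in("jar_lid","second_jar"):
  for d in bot.cut_out(p,n)[:3]: print(n,d["box"],round(d["confidence"],2))
w=bot.camera("wrist")
print([ (np.round(d["box"]).tolist(),round(d["confidence"],2)) for d in bot.search_frame(w,"jar_lid")[:3]], proj(w,[[.585,-.173,.138],[.585,-.173,.012]]).round(0))
y=np.radians(10);R=Rt([0,0,-1],[np.cos(y),np.sin(y),0])
go([.50,-.172,.26],R);go([.585,-.172,.20],R)
```

```text
[[ 0.58385959 -0.17402499  0.138     ]]
jar_lid [288.2, 180.2, 304.5, 200.3] 0.75
jar_lid [237.5, 177.5, 247.7, 189.1] 0.65
[([253.0, 117.0, 343.0, 196.0], 0.85), ([55.0, 183.0, 121.0, 248.0], 0.57)] [[300. 139.]
 [306. 256.]]
shift [-14.5, -63.8, 111.7] turn [-0.763, -1.559, 0.894] rows>= 13.0
shift [-13.4, 39.8, 102.6] turn [-0.763, -1.559, 0.894] rows>= 13.0
```

```bash
python3 -m inch '[[[-5,-30,50],[0,0,0],70],[[-14,-64,112],[-0.76,-1.56,0.894],70],[[-14,-64,112],[-0.76,-1.56,0.894],70],[[-14,-64,112],[-0.76,-1.56,0.894],70],[[-14,-64,112],[-0.76,-1.56,0.894],70],[[-14,-64,112],[-0.76,-1.56,0.894],70],[[-14,-64,112],[-0.76,-1.56,0.894],70],[[-14,-64,112],[-0.76,-1.56,0.894],70],[[-14,-64,112],[-0.76,-1.56,0.894],70],[[-14,-64,112],[-0.76,-1.56,0.894],70],[[-14,-64,112],[-0.76,-1.56,0.894],70],[[-14,-64,112],[-0.76,-1.56,0.894],70],[[-14,-64,112],[-0.76,-1.56,0.894],70],[[-14,-64,112],[-0.76,-1.56,0.894],70],[[-14,-64,112],[-0.76,-1.56,0.894],70],[[-14,-64,112],[-0.76,-1.56,0.894],70],[[-14,-64,112],[-0.76,-1.56,0.894],70]]'
python3 - <<'E'
from h import *
st()
y=np.radians(10);R=Rt([0,0,-1],[np.cos(y),np.sin(y),0])
go([.585,-.173,.17],R);go([.585,-.173,.114],R)
E
```

```text
time: 17.4
ee_pos: [0.4999, -0.1725, 0.2603]
tcp_rot: [-89.9, -0.2, 10.0]
wrist_force: [-0.4, 0.5, 0.6]
opening: 0.07
{'time': 17.4, 'q': [-19.139, 2.689, 10.911, 98.116, 0.188, 60.906], 'ee_pos': [0.5, -0.172, 0.26], 'tcp_rot': [-89.887, -0.184, 9.955], 'wrist_force': [-0.387, 0.528, 0.588], 'opening': 0.07}
shift [83.5, 90.5, -15.4] turn [-0.002, -0.001, 0.003] rows>= 2.5
shift [83.3, 146.5, -15.5] turn [-0.002, -0.001, 0.003] rows>= 3.4
```

```bash
python3 -m inch '[[[40,20,-8],[0,0,0],72],[[83,60,-15],[0,0,0],72],[[83,80,-15],[0,0,0],72],[[83,90,-15],[0,0,0],72],[[83,90,-15],[0,0,0],72],[[83,105,-15],[0,0,0],72],[[83,120,-15],[0,0,0],72],[[83,135,-15],[0,0,0],72],[[83,146,-15],[0,0,0],72],[[83,146,-15],[0,0,0],72],[[83,146,-15],[0,0,0],72]]'
```

```text
time: 18.5
ee_pos: [0.5846, -0.1726, 0.1147]
tcp_rot: [-89.9, -0.2, 10.0]
wrist_force: [0.7, 0.4, 0.5]
opening: 0.0718
```

```bash
python3 -m inch '[[[0,0,0],[0,0,0],60],[[0,0,0],[0,0,0],45],[[0,0,0],[0,0,0],45],[[0,0,0],[0,0,0],45],[[0,0,0],[0,0,0],45],[[0,0,0],[0,0,0],45]]' 30; python3 -c "from h import *;st();print(bot.get_obs()['torque'])"
```

```text
time: 19.1
ee_pos: [0.5853, -0.1726, 0.1159]
tcp_rot: [-89.9, -0.3, 10.0]
wrist_force: [2.8, -0.2, 5.7]
opening: 0.0531
{'time': 19.1, 'q': [-16.523, 12.227, 5.447, 82.973, 0.195, 63.516], 'ee_pos': [0.585, -0.173, 0.116], 'tcp_rot': [-89.936, -0.307, 9.961], 'wrist_force': [2.817, -0.241, 5.652], 'opening': 0.053}
[ 0.06470396 -0.27586944 -0.01848448]
```

```bash
python3 -m inch '[[[0,0,0],[0,0.08,0],45],[[0,0,0],[0,0.16,0],45],[[0,0,0],[0,0.24,0],45],[[0,0,0],[0,0.32,0],45],[[0,0,0],[0,0.4,0],45],[[0,0,0],[0,0.48,0],45],[[0,0,0],[0,0.56,0],45],[[0,0,0],[0,0.64,0],45],[[0,0,0],[0,0.72,0],45],[[0,0,0],[0,0.8,0],45]]'; python3 -c "from h import *;print(bot.get_obs()['torque'])"; python3 -m inch '[[[0,0,0],[0,0.06,0],45],[[0,0,0],[0,0.12,0],45],[[0,0,0],[0,0.18,0],45],[[0,0,0],[0,0.24,0],45],[[0,0,0],[0,0.24,0],45]]'; python3 -c "from h import *;print(bot.get_obs()['torque'])"
```

```text
time: 20.1
ee_pos: [0.585, -0.1726, 0.1158]
tcp_rot: [-89.8, -0.1, -36.1]
wrist_force: [0.2, 0.3, 2.8]
opening: 0.0528
[0.19045895 0.27608926 0.09743745]
time: 20.6
ee_pos: [0.5848, -0.1724, 0.1158]
tcp_rot: [-89.7, -0.0, -49.9]
wrist_force: [-0.4, 1.2, 1.1]
opening: 0.0531
[0.43281672 0.12049728 0.0233584 ]
```

```bash
python3 -m inch '[[[0,0,0],[0,0.06,0],45],[[0,0,0],[0,0.12,0],45],[[0,0,0],[0,0.18,0],45],[[0,0,0],[0,0.18,0],45]]'; python3 -c "from h import *;print(bot.get_obs()['torque'])"; python3 -m inch '[[[0,0,0],[0,0.06,0],45],[[0,0,0],[0,0.12,0],45],[[0,0,0],[0,0.18,0],45],[[0,0,0],[0,0.18,0],45]]'; python3 -c "from h import *;print(bot.get_obs()['torque'])
p=bot.camera('top');save(p,'t9',(270,160,350,230))"
```

```text
time: 21.0
ee_pos: [0.5845, -0.1724, 0.1159]
tcp_rot: [-89.8, 0.0, -60.1]
wrist_force: [-2.9, -0.6, 2.9]
opening: 0.053
[-0.06054018  0.53675507  0.46839972]
time: 21.4
ee_pos: [0.5837, -0.1726, 0.116]
tcp_rot: [-89.9, 0.1, -70.3]
wrist_force: [-5.4, -1.4, 5.3]
opening: 0.0529
[-0.0679645   1.13040352  0.48584667]
```

```bash
python3 -m inch '[[[0,0,0],[0,0,0],58],[[0,0,0],[0,0,0],66],[[0,0,0],[0,0,0],70],[[0,0,0],[0,0,0],70],[[0,-20,0],[0,0,0],70],[[0,-60,0],[0,0,0],70],[[0,-100,0],[0,0,0],70],[[0,-145,0],[0,0,0],70],[[0,-145,0],[0,0,0],70],[[0,-145,-20],[0,0,0],70],[[0,-145,-20],[0,0,0],70]]'
python3 - <<'E'
from h import *
st()
o=bot.get_obs();go([.50,-.217,.26],Rt([0,0,-1],[0,-1,0]))
E
```

```text
time: 22.55
ee_pos: [0.5637, -0.1801, 0.2615]
tcp_rot: [-89.9, 0.0, -70.3]
wrist_force: [-0.7, 0.5, 0.4]
opening: 0.0702
{'time': 22.55, 'q': [-17.778, 11.672, 20.958, 99.201, 0.123, 142.496], 'ee_pos': [0.564, -0.18, 0.261], 'tcp_rot': [-89.858, 0.046, -70.274], 'wrist_force': [-0.746, 0.522, 0.391], 'opening': 0.07}
shift [13.2, 1.3, -72.4] turn [-0.002, 0.344, -0.001] rows>= 2.3
```

```bash
python3 -m inch '[[[3,0,-101],[0,0.344,0],70],[[3,0,-101],[0,0.344,0],70],[[3,0,-101],[0,0.344,0],70],[[3,0,-101],[0,0.344,0],70],[[3,0,-101],[0,0.344,0],70],[[3,0,-101],[0,0.344,0],70]]'
python3 - <<'E'
from h import *
st()
p=bot.camera("wrist");save(p,"w9",(200,0,460,200));t=bot.camera("top");save(t,"t10",(270,160,350,230))
import pickle;pickle.dump({k:p[k] for k in("mtx","origin","orientation")},open("w9.pkl","wb"))
a=cv2.resize(cv2.imread("pics/w9.png"),(780,600),interpolation=2);cv2.imwrite("pics/v9.png",a)
for k in("keeper_bar","keeper"): print(k,[(np.round(d["box"]).tolist(),round(d["confidence"],2)) for d in bot.search_frame(p,k)[:2]])
E
```

```text
time: 23.15
ee_pos: [0.4705, -0.2167, 0.2608]
tcp_rot: [-89.9, 0.1, -89.9]
wrist_force: [0.2, 0.3, 0.3]
opening: 0.0694
{'time': 23.15, 'q': [-24.809, 1.278, 9.525, 98.2, 0.138, 155.052], 'ee_pos': [0.47, -0.217, 0.261], 'tcp_rot': [-89.899, 0.105, -89.861], 'wrist_force': [0.211, 0.296, 0.326], 'opening': 0.069}
keeper_bar [([220.0, 96.0, 419.0, 169.0], 0.7)]
keeper [([224.0, 98.0, 421.0, 167.0], 0.64)]
```

View pics/v9.png

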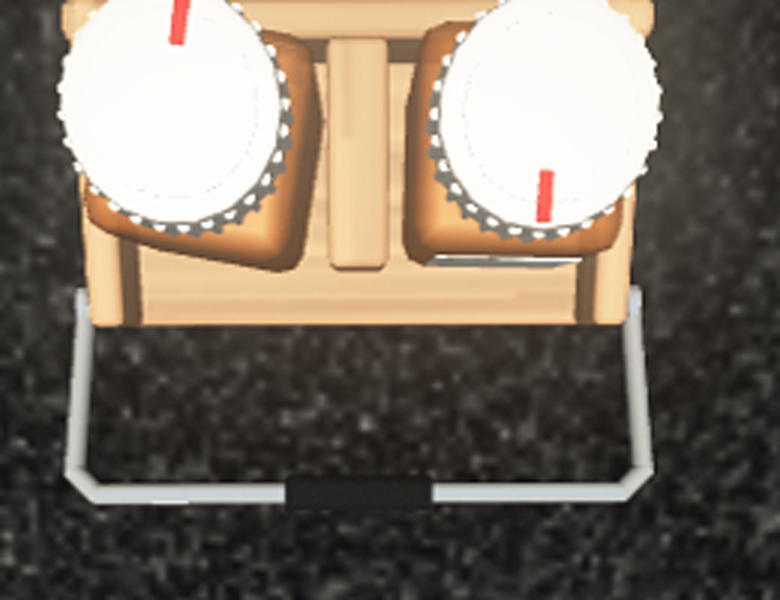

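Run:
```python
from h import *;import pickle
c=pickle.load(open("w9.pkl","rb"))
f=cv2.imread("pics/w9.png").astype(int)  # crop offset 200,0
B,G,R=f[...,0],f[...,1],f[...,2]
red=(R>150)&(G<110)&(B<110)
n,l,s,ce=cv2.connectedComponentsWithStats(red.astype(np.uint8))
for i in range(1,n):
    if s[i,4]>8:
        y,x=np.nonzero(l==i);P=onz(c,np.c_[x+200.,y],.138)[:,:2]
        w,V=np.linalg.eigh(np.cov(P.T));d=V[:,1];print("ptr",s[i].tolist(),P.mean(0).round(4),"angle from +x (mod180)",round(np.degrees(np.arctan2(d[1],d[0]))%180,1))
# jar front edge: orange -> pale wood; for columns find lowest orange pixel
hsv=cv2.cvtColor(cv2.imread("pics/w9.png"),cv2.COLOR_BGR2HSV)
am=(hsv[...,1]>150)&(hsv[...,0]<20)
for lo,hi in((38,90),(142,195)):
    pts=[(x+200.,np.nonzero(am[:,x])[0].max()+.5) for x in range(lo,hi,3) if am[:,x].any()]
    print([p[1] for p in pts])
    for z in(.012,.06,.1):
        P=onz(c,pts,z)[:,:2];k=np.polyfit(P[:,1],P[:,0],1);print(z,"edge slope deg",np.degrees(np.arctan(k[0])).round(1),P[:,0].mean().round(4))
```

```text
ptr [57, 0, 6, 15, 61] [ 0.6067 -0.1739] angle from +x (mod180) 168.6
ptr [99, 15, 4, 6, 9] [ 0.5999 -0.2029] angle from +x (mod180) 21.8
ptr [140, 25, 1, 13, 13] [ 0.5911 -0.2309] angle from +x (mod180) 1.1
ptr [139, 59, 8, 23, 29] [ 0.5635 -0.2318] angle from +x (mod180) 14.7
ptr [179, 58, 5, 16, 60] [ 0.5681 -0.2614] angle from +x (mod180) 177.9
ptr [38, 75, 9, 3, 11] [ 0.5608 -0.1592] angle from +x (mod180) 79.7
ptr [82, 77, 13, 8, 17] [ 0.5564 -0.1939] angle from +x (mod180) 114.9
ptr [148, 81, 30, 2, 30] [ 0.5567 -0.2483] angle from +x (mod180) 89.8
ptr [188, 82, 13, 2, 13] [ 0.5565 -0.2717] angle from +x (mod180) 95.5
[np.float64(76.5), np.float64(76.5), np.float64(76.5), np.float64(77.5), np.float64(77.5), np.float64(78.5), np.float64(79.5), np.float64(79.5), np.float64(80.5), np.float64(81.5), np.float64(81.5), np.float64(81.5), np.float64(82.5), np.float64(83.5), np.float64(83.5), np.float64(84.5), np.float64(84.5)]
0.012 edge slope deg 9.2 0.5663
0.06 edge slope deg 9.2 0.563
0.1 edge slope deg 9.2 0.5603
[np.float64(80.5), np.float64(81.5), np.float64(81.5), np.float64(81.5), np.float64(81.5), np.float64(81.5), np.float64(81.5), np.float64(81.5), np.float64(81.5), np.float64(81.5), np.float64(81.5), np.float64(81.5), np.float64(82.5), np.float64(81.5), np.float64(82.5), np.float64(82.5), np.float64(82.5)]
0.012 edge slope deg 1.2 0.5651
0.06 edge slope deg 1.2 0.562
0.1 edge slope deg 1.2 0.5594
```

The white lid's pointer lines up with the jar's own rotation, about 11° against 9–10°. Twist torque also rose to 0.48 N m, so the lid is tight. Next is the keeper bar: I'll push it with closed fingers, tilted 20°.

Run:
```python
from h import *
R=Rt([.342,0,-.94],[0,-1,0])
go([.435,-.217,.10],R);go([.435,-.217,.035],R)
t0=np.array([.435,-.217,.035]);f=R.apply([0,1,0]);n=R.apply([0,0,1]);print(n)
h=np.array([.542,-.217,.022])
for th in(1.015,.9,.75,.6,.45,.3,.15,0,-.04):
    b=h+.072*np.array([-np.sin(th),0,np.cos(th)]);T=b+.014*f-.017*n;print(th,T.round(4),R.inv().apply(T-t0).round(4)*1000)
```

```text
shift [0.5, 160.8, -35.4] turn [0.347, 0.001, -0.002] rows>= 3.3
shift [0.6, 225.8, -35.5] turn [0.347, 0.001, -0.002] rows>= 4.6
[0.93973503 0.         0.3419036 ]
1.015 [ 0.4696 -0.217   0.041 ] [ 0.   6.2 34.6]
0.9 [ 0.4744 -0.217   0.0478] [ 0.   1.5 41.4]
0.75 [ 0.4817 -0.217   0.0557] [ 0.  -3.5 51. ]
0.6 [ 0.4902 -0.217   0.0625] [ 0.  -6.9 61.2]
0.45 [ 0.4995 -0.217   0.0679] [ 0.  -8.8 71.8]
0.3 [ 0.5095 -0.217   0.0718] [ 0.  -9.1 82.6]
0.15 [ 0.5201 -0.217   0.0742] [ 0.  -7.8 93.3]
0 [ 0.5308 -0.217   0.075 ] [  0.   -4.9 103.7]
-0.04 [ 0.5337 -0.217   0.075 ] [  0.   -3.8 106.4]
```

```bash
python3 -m inch '[[[0,20,-36],[0.14,0,0],0],[[0,60,-36],[0.28,0,0],0],[[0,100,-36],[0.347,0.001,-0.002],0],[[0,140,-36],[0.347,0.001,-0.002],0],[[0,160,-36],[0.347,0.001,-0.002],0],[[0,160,-36],[0.347,0.001,-0.002],0],[[0,190,-36],[0.347,0.001,-0.002],0],[[0,215,-36],[0.347,0.001,-0.002],0],[[0,226,-36],[0.347,0.001,-0.002],0],[[0,226,-36],[0.347,0.001,-0.002],0],[[0,226,-36],[0.347,0.001,-0.002],0]]'
```

```text
time: 24.45
ee_pos: [0.4355, -0.2168, 0.0366]
tcp_rot: [-69.9, -0.0, -90.0]
wrist_force: [-0.0, -0.9, -0.1]
opening: -0.0003
```

```bash
python3 -m inch '[[[0,6,15],[0,0,0],0],[[0,6,27],[0,0,0],0],[[0,5,35],[0,0,0],0],[[0,2,41],[0,0,0],0],[[0,-3,51],[0,0,0],0],[[0,-7,61],[0,0,0],0],[[0,-7,61],[0,0,0],0]]'
python3 - <<'E'
from h import *
p=bot.camera("wrist")
for k in("keeper_bar",): print(k,[(np.round(d["box"]).tolist(),round(d["confidence"],2)) for d in bot.search_frame(p,k)[:2]])
for th in(1.0,.6,.3): print(th,proj(p,[[.542-.072*np.sin(th),y,.022+.072*np.cos(th)] for y in(-.12,-.314)]).round(0).tolist())
save(p,"w10")
E
```

```text
time: 25.15
ee_pos: [0.4919, -0.2171, 0.0659]
tcp_rot: [-69.8, -0.1, -89.9]
wrist_force: [-0.1, -0.5, 0.1]
opening: -0.0001
keeper_bar [([82.0, 167.0, 552.0, 251.0], 0.78), ([344.0, 0.0, 556.0, 147.0], 0.41)]
1.0 [[115.0, 283.0], [525.0, 283.0]]
0.6 [[88.0, 242.0], [552.0, 243.0]]
0.3 [[74.0, 194.0], [566.0, 194.0]]
```

```bash
python3 -m inch '[[[0,-1,6],[0,0,0],0],[[0,-1,11],[0,0,0],0],[[0,-1,16],[0,0,0],0],[[0,-1,21],[0,0,0],0],[[0,0,27],[0,0,0],0],[[0,0,32],[0,0,0],0],[[0,1,37],[0,0,0],0],[[0,2,40],[0,0,0],0],[[0,2,40],[0,0,0],0]]'
python3 - <<'E'
from h import *
p=bot.camera("wrist")
for k in("keeper_bar",): print(k,[(np.round(d["box"]).tolist(),round(d["confidence"],2)) for d in bot.search_frame(p,k)[:2]])
for th in(.3,.15,.0): print(th,proj(p,[[.542-.072*np.sin(th),y,.022+.072*np.cos(th)] for y in(-.12,-.314)]).round(0).tolist())
E
```

```text
time: 26.15
ee_pos: [0.5295, -0.2167, 0.0765]
tcp_rot: [-69.9, -0.1, -89.9]
wrist_force: [-0.5, 0.4, -0.2]
opening: -0.0002
keeper_bar [([85.0, 221.0, 553.0, 252.0], 0.76)]
0.3 [[88.0, 286.0], [554.0, 287.0]]
0.15 [[86.0, 261.0], [556.0, 262.0]]
0.0 [[86.0, 235.0], [556.0, 236.0]]
```

```bash
python3 -m inch '[[[0,0,2],[0,0,0],0],[[0,0,4],[0,0,0],0],[[0,0,4],[0,0,0],0]]'; python3 -m inch '[[[0,0,2],[0,0,0],0],[[0,0,4],[0,0,0],0],[[0,0,4],[0,0,0],0]]'
```

```text
time: 26.55
ee_pos: [0.532, -0.2167, 0.0771]
tcp_rot: [-70.0, -0.0, -90.0]
wrist_force: [-6.5, -0.8, 0.2]
opening: -0.0002
time: 26.85
ee_pos: [0.5324, -0.2166, 0.0766]
tcp_rot: [-70.5, -0.0, -90.1]
wrist_force: [-21.2, -0.3, 5.2]
opening: 0.0001
```

```bash
python3 -m inch '[[[0,0,-8],[0,0,0],0],[[0,0,-40],[0,0,0],0],[[0,0,-70],[0,0,0],0],[[0,-40,-85],[0,0,0],0],[[0,-80,-85],[0,0,0],0],[[0,-120,-85],[0,0,0],0],[[0,-120,-85],[0,0,0],0],[[0,-120,-85],[0,0,0],0]]'
python3 - <<'E'
from h import *
p=bot.camera("wrist");s=bot.camera("top");save(s,"t11",(230,140,350,260));save(p,"w11")
print([(np.round(d["box"]).tolist(),round(d["confidence"],2)) for d in bot.search_frame(p,"keeper_bar")[:2]])
for th in(.15,.0): print(th,proj(p,[[.542-.072*np.sin(th),y,.022+.072*np.cos(th)] for y in(-.12,-.217,-.314)]).round(0).tolist())
print(proj(p,[[.585,-.173,.138],[.585,-.262,.138]]).round(0).tolist())
b=cv2.resize(cv2.imread("pics/w11.png"),(480,300));a=cv2.resize(cv2.imread("pics/t11.png"),(300,300),interpolation=2)
cv2.imwrite("pics/v11.png",np.hstack([b,a]))
E
```

```text
time: 27.65
ee_pos: [0.4126, -0.2169, 0.1625]
tcp_rot: [-70.3, -0.1, -90.1]
wrist_force: [0.4, -0.0, -0.5]
opening: -0.0
[([176.0, 49.0, 459.0, 104.0], 0.62)]
0.15 [[178.0, 77.0], [319.0, 77.0], [460.0, 76.0]]
0.0 [[178.0, 61.0], [319.0, 61.0], [460.0, 61.0]]
[[242.0, -50.0], [398.0, -50.0]]
```

View pics/v11.png

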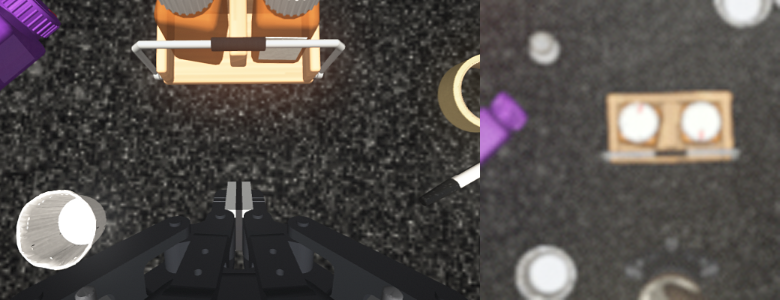

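The bar is up: it sits at image row ~58, against 61 predicted for fully up. Both jars are in place, the cup and shaker are undisturbed, and the gripper is clear.

```bash
python3 -c "
from h import *
print(bot.job_done());st()"
```

```text
the job is handed in; nothing more can be done
None
the job is handed in; nothing more can be done
```

I stood the amber jar in the empty bay, twisted its lid clockwise to the stop and swung the keeper bar fully up. I handed in after about 28 s of robot time. The hand-in gives no verdict, so what follows is from my own last checks.

- **Jar in its bay:** it was set down on contact. Its lid sits 90 mm from the second jar's lid at the same height, within about 3 mm of the bay centre. Twisting turned the jar about 10° before the bay held it, and it looks upright.
- **Lid:** the twist torque rose to about 0.48 N m against 0.08 N m of lid friction, so it was on its stop. The red pointer matches the jar's own rotation, about 11° against 9–10°. My first reading by eye suggested about 8° still loose, but measuring it in the picture did not bear that out.
- **Keeper:** it pushed back with 21 N at its stop. After the fingers withdrew, the bar appeared about 3 pixels from where the model puts it at 0 rad, which is within calibration error.
- **Rest of the scene:** in the last picture the second jar, shaker and cup look undisturbed, though I did not measure their positions again. The purple look-alikes were left alone and the gripper was clear of everything.

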